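# Load a ratchet bar clamp with a wood block

## Robot

A 6-joint arm with a two-finger parallel gripper is mounted at the origin on a cart in front of the work surface, level with it; the furniture and walls round the work are solid. World frame = base frame: x ahead of the robot, y to its left, z up, the work surface at z = 0. Lengths are in m, angles in rad, forces in N, time in s.
With the tool pointing down it reaches from about 0.275 to 0.725 m from the base axis. Payload 15.9 kg.
Tool frame: the origin (TCP) lies between the finger pads; the fingertips stand 17 mm ahead of it and the grasp point (between the pads) lies 2 mm behind it; z points along the fingers, y is the line along which they close (so a half turn about z gives the same grasp; the last joint's range is limited). The gripper opens to 85 mm and grips with 20 to 120 N. Pads are 22 mm wide; open, the fingers measure 114 mm over their backs; the gripper's body (76 mm by 85 mm) begins 54 mm behind the grasp point. The pads swing forward as they close: fully open they stand 13 mm farther back than shut.
Start: joints at [1.313, 0.213, -0.034, 1.323, 0, 1.571], TCP at [0.127, 0.483, 0.248] pointing down, gripper open.
Joint ranges: [-2.98, 2.98], [-0.74, 1.72], [-1.14, 1.35], [-2.1, 2.04], [-1.57, 1.44], [-3.14, 3.14]. Speed limits (rad/s): [1.89, 1.89, 2.39, 2.57, 3.14, 3.14].

## Interface

Orientations are given as a 3x3 rotation matrix whose columns are the frame's x, y, z axes.
In Python, from workcell import bot gives the robot as it stands.
- The arm moves only by the tool apply_moves, never from a script. Its argument "moves" is one flat list of numbers, 7 for each row, row after row: the opening in per cent of the stroke, from 0 (shut) to 100 (fully open), then the shift along the tool's x, y, z in mm, then the turn, a rotation vector about the tool's x, y, z in degrees. A call has 1 to 12 rows; each row is the pose to reach, as a shift and turn from the pose commanded when the call began, along the tool's axes at that moment; what a row does not reach only later rows make up. A row lasts 1/12 s, in which the tool goes at most 41.7 mm and 7.16 degrees, less where a joint would pass 70% of its speed; a pose out of reach is approached as far as the arm can. A call with a gripper value outside its range is refused whole. The fingers move at their own pace and stop on an object; "grip_force" is the grip in N (left out, the last holds). Time passes only in rows, so rows that repeat a pose let the fingers close. It gives the time, the measured TCP pose, the force, the opening and the grip force at its end, in the units of the state.
- bot.observe(): the state, without advancing time (a new reading comes with each control period).
- bot.snapshot(name): name is "side" or "top" or "wrist"; returns a dict with "color" (384x512x3 uint8, red, green, blue), "range_z" (384x512 float32, m along the optical axis (not along the pixel's ray), 0 where there is no reading), "fov_y" (degrees; the focal length in pixels is half the picture's height over the tangent of half this angle, whatever the lens; pixels are square), "cx", "cy" (the principal point, pixels), "view" (4x4, takes a point from world to camera coordinates); the wrist camera has in their place "hand_eye" (4x4, takes a point from camera to tool coordinates, whose origin is the TCP and whose axes are the flange's). Camera axes: x right, y up, looking along -z (the intrinsics and any distortion apply to the point x, -y, -z); pixel columns grow to the right and rows downward; lengths in m; the calibration is good to about 2 mm. The wrist camera is an equidistant fisheye: a pixel r from the principal point sees the ray r / f radians off the axis. A picture is of the moment at which its call begins: read the wrist's pose just before it.
- bot.finish_job(): hands the job in; it is judged then, once.
Trained networks look in the newest picture that a camera, given by its name, has taken for a name from the list of things; names that differ only in an ending like _2 or _b are one class to them, and where a whole thing is asked for, a point or a joint stands for the part that bears it (a point fixed in the world has none). Each returns a list of dicts, best first, with "score" (0 to 1); they miss things now and then, are a little off and sometimes report something else, mostly with a low value. They report only what shows in the picture. A call takes as long as a camera call. They do not tell look-alikes from the thing itself.
- bot.trace(camera, label): "region" (384x512 bool, what is visible of it).
- bot.tip_of(camera, label): "point" ([x, y, z] in m, in world coordinates, good to about 4 mm: a listed point, or the origin of a listed thing).
The state is a dict: "clock": time; "q": joint angles; "qvel": joint speeds; "effort": joint torques, N m; "eef_pos": TCP position; "ee_rot": TCP orientation; "wrist_force": force on the tool from outside, world axes, zero at the start; "ft_torque": the same for the moment, N m; "finger_gap": opening from 0.0 (shut) to 1.0 (fully open); "gripper_force": force on a finger pad.
Only numpy, scipy, OpenCV 4.12 (cv2) and the standard library are available. Lean on these libraries where they do the work, as an engineer would, in place of code of your own. Each camera call takes 0.05 s, during which the arm holds its last target. There are 200 camera calls.

## Task

Clamp the larger wood block in the bench's ratchet bar clamp, ready for sanding. Press down the release lever on the sliding jaw and, keeping it pressed, push that jaw all the way back to its end stop; then push the block in between the open jaws until it sits flat against the bar, and push the sliding jaw forward again until the block is held snugly between the two jaws. Only press and push with the fingertips: lift or carry nothing, and leave the other things lying where they are.

Things in the scene. Friction and masses are not known exactly. Their poses are not given: they have to be found in the camera images.
- clamp: Dark iron ratchet bar clamp, screwed to the bench. Its steel bar runs left-right, 12 mm thick, 10 to 34 mm above the bench, toothed on top (6 mm pitch). Origin: on the bench under the bar's mid-thickness, at the fixed (right) jaw's face. Own y along the bar to the end stop (left), x away from the robot, z up. Bar's near face: x = -6 mm. Jaws stick out towards the robot to x = -74 mm and are 46 mm high.
- sliding_jaw (a joint): Gap between the two jaw faces in m: 0 shut, 0.16 sliding jaw back against the end stop. Moves along the clamp's own y. The ratchet lets it be pushed forward (closing) at any time with about 8 N, but blocks it going back beyond the next tooth unless the release lever is down; then it slides back with about 4 N. It stays where it is left.
- release_lever (a joint): Tilt of the release lever on top of the sliding jaw, in rad: 0 sprung up with its pawl in the teeth, 0.26 pressed fully down; the pawl is clear of the teeth above 0.14. It springs up again when let go.
- release_pad (a point): Middle of the ribbed thumb pad of the release lever, on its upper face; moves with it. Pad 35 mm wide across the bar, reaching 20 mm from here towards the fixed jaw and 13 mm towards the end stop, where it is highest. At rest this point is about 58 mm above the bench, the rear edge 61 mm. Fully pressed this point is 9 mm lower; 2 N at first, 4 N at the bottom.
- thumb_rest (a point): Point on the front face (towards the fixed jaw) of the upright thumb rest, a dark plate at the rear of the sliding jaw, 16 mm behind the pad's middle: 35 mm wide, 8 mm thick, up to 79 mm above the bench (this point: 68 mm). A fingertip holding the pad down pushes against this face to move the jaw back.
- jaw_back (a point): Point on the rear face (towards the end stop) of the sliding jaw's arm, in front of the bar, 22 mm above the bench. The arm is 44 mm high, reaches 26 mm further out towards the robot from here, and is 26 mm thick along the bar. A place to push the jaw forward from; the bench behind it is free for 80 mm and more.
- end_stop (a point): Middle of the top of the saddle at the left end of the bar, 41 mm above the bench; it stops the sliding jaw. The saddle is 30 mm across the bar and 24 mm along it. Both ends of the bar have low screw flanges behind it, reaching 61 mm back and up to 36 mm high.
- work_block: The larger loose wood block, 45 x 90 x 35 mm (own x, y, z), 0.11 to 0.21 kg, lying flat on the bench in front of the clamp, long side roughly along the bar. Origin: centre of its underside. Clamped, its long side lies against the bar and its two ends against the jaws.
- small_block: Smaller loose wood block, 50 x 70 x 22 mm, to the left; a bystander. Origin: centre of its underside.
- sanding_block: Cork sanding block, 59 x 101 x 31 mm, to the right; a bystander. Origin: centre of its underside.
- pencil: Flat carpenter's pencil, 14 x 158 x 8 mm, on the bench to the left of the block; a bystander. Origin: middle of its underside, own y along it.
- chisel: Bench chisel with a wooden handle, 29 x 242 x 29 mm, lying behind the clamp; a bystander. Origin: middle of its length, on the bench, own y along it.
- tape_measure: Tape measure, 41 x 86 x 66 mm high, front left; a bystander. Origin: centre of its underside.
Things that resemble listed ones, but are neither listed nor needed, are in the scene too. Leave any black or orange look-alike of the work_block alone.

How it is judged:
On the way, in this order (a step that is already met when the one before it is completed fails the run):
1. the release lever is pressed until the pawl is clear of the teeth (value of joint release_lever above 0.135 rad), for 0.15 s.
2. the sliding jaw is pushed back to its end stop (gap over 150 mm) (value of joint sliding_jaw above 0.15 m), for 0.1 s.
3. the block lies between the open jaws against the bar (within 8 mm) (x of work_block in the frame of clamp above -0.0365 m and y of work_block in the frame of clamp between 0.04 and 0.12 m and value of joint sliding_jaw above 0.1 m), for 0.2 s.
At the end, for the whole second after the job is handed in: The block lies flat on the bench between the two jaws with its long side along the bar (within 0.1 rad) and within 8 mm of it, the jaw gap is at most 96 mm (the block is 90 mm long), the release lever has sprung up and everything is at rest (value of joint sliding_jaw between 0.086 and 0.096 m and x of work_block in the frame of clamp between -0.0365 and -0.024 m and y of work_block in the frame of clamp between 0.04 and 0.054 m and angle between the y axis of work_block and the y axis of clamp, either way round below 0.1 rad and height (world z) of work_block below 0.006 m and linear speed of work_block below 0.02 m/s and value of joint release_lever below 0.15 rad); the robot touches nothing.
It fails at once if the block is lifted off the bench (height (world z) of work_block above 0.012 m).
It fails at once if the block is tipped (angle between work_block's own z axis and vertical above 0.3 rad).
It fails at once if a bystander (the cork sanding block, the small wood block, the carpenter's pencil, the chisel, the tape measure) is moved by more than 30 mm (distance of any of sanding_block, small_block, pencil, chisel, tape_measure from where it was at the start of the episode above 0.03 m).
It also fails if it takes over 56 s, if anything falls off the work surface, if the arm or the gripper's body presses on something with over 40 N, if the wrist force passes 120 N, or if a joint passes its speed limit or range.

## Working session

There is one attempt and no reset: what is moved stays moved. The work goes in short steps, Python scripts to look and compute and a tool call to move; the robot and the scene stay as the last step left them, time stands still between calls to the robot, and variables do not carry over. Pictures are saved under pics/ and viewed, at most 10 in all, crops included, and the job is handed in when it is done.

Besides the shell and the picture viewer there is one more tool, called as name(argument=value, ...) on one line, values as JSON. apply_moves: Moves the arm, as the interface text tells. Its arguments: {"type":"object","properties":{"moves":{"type":"array"},"grip_force":{"type":"number"}},"required":["moves"]}

```bash
mkdir -p pics; ls
cat > h.py <<'E'
import numpy as np, cv2
from workcell import bot
def pts(s):
    H,W=s["range_z"].shape; f=H/2/np.tan(np.radians(s["fov_y"])/2)
    u,v=np.meshgrid(np.arange(W),np.arange(H)); z=s["range_z"]
    P=np.stack([(u-s["cx"])/f*z,-(v-s["cy"])/f*z,-z,np.ones_like(z)],-1)
    return (P@np.linalg.inv(s["view"]).T)[...,:3]
E
python3 - <<'E'
from h import *
o=bot.observe(); print(o["clock"],o["eef_pos"],o["ee_rot"],o["q"],o["finger_gap"])
a=[]
for c in("top","side"):
    s=bot.snapshot(c); a.append(s["color"][...,::-1]); np.save(c,s,allow_pickle=True)
    print(c,s.keys(),s["fov_y"],s["cx"],s["cy"])
    for n in "clamp sliding_jaw release_pad thumb_rest jaw_back end_stop work_block small_block sanding_block pencil chisel tape_measure".split():
        for d in bot.tip_of(c,n)[:3]: print(c,n,np.round(d["point"],3),round(d["score"],2))
cv2.imwrite("pics/top.png",cv2.resize(a[0],(800,600))); cv2.imwrite("pics/side.png",cv2.resize(a[1],(800,600)))
print(bot.observe()["clock"])
E
```

```text
pics
0.0 [0.12739722 0.4831735  0.24781063] [[-9.66953704e-01  2.54951876e-01 -2.74140900e-04]
 [ 2.54952023e-01  9.66953095e-01 -1.08577317e-03]
 [-1.17385133e-05 -1.11978516e-03 -9.99999373e-01]] [ 1.31300294e+00  2.13376671e-01 -3.50471655e-02  1.32349228e+00
 -1.17332457e-05  1.57080104e+00] 0.9963483556312043
top dict_keys(['color', 'range_z', 'fov_y', 'cx', 'cy', 'view']) 42.98666213432689 256.86457941821527 195.05939709247207
top clamp [ 0.608 -0.07   0.001] 0.67Traceback (most recent call last):
  File "<stdin>", line 8, in <module>
ValueError: it knows: chisel, clamp, end_stop, jaw_back, pencil, release_pad, sanding_block, small_block, tape_measure, thumb_rest, work_block
```

Run:
```python
from h import *
a=[]
for c in("top","side"):
    s=bot.snapshot(c); a.append(s["color"][...,::-1]); np.save(c,s,allow_pickle=True)
    for n in "clamp release_pad thumb_rest jaw_back end_stop work_block small_block sanding_block pencil chisel tape_measure".split():
        for d in bot.tip_of(c,n)[:4]: print(c,n,np.round(d["point"],3),round(d["score"],2))
cv2.imwrite("pics/top.png",cv2.resize(a[0],(800,600))); cv2.imwrite("pics/side.png",cv2.resize(a[1],(800,600)))
print(bot.observe()["clock"])
```

```text
top clamp [ 0.607 -0.072  0.   ] 0.93
top clamp [0.487 0.019 0.002] 0.44
top release_pad [0.618 0.054 0.058] 0.61
top release_pad [ 0.419  0.224 -0.001] 0.56
top thumb_rest [0.62  0.071 0.067] 0.66
top jaw_back [0.567 0.014 0.02 ] 0.93
top end_stop [0.626 0.194 0.043] 0.61
top work_block [0.489 0.02  0.003] 0.87
top work_block [ 0.386 -0.066  0.001] 0.71
top work_block [0.372 0.104 0.   ] 0.67
top work_block [ 0.418  0.223 -0.003] 0.32
top small_block [ 0.52   0.322 -0.003] 0.5
top sanding_block [ 0.503 -0.295 -0.   ] 0.67
top pencil [ 0.417  0.222 -0.001] 0.59
top tape_measure [ 0.411  0.37  -0.005] 0.48
top tape_measure [ 0.488  0.02  -0.   ] 0.31
side clamp [ 0.604 -0.071  0.006] 0.88
side release_pad [0.614 0.052 0.054] 0.5
side release_pad [0.519 0.323 0.003] 0.22
side thumb_rest [0.614 0.065 0.072] 0.74
side jaw_back [0.57  0.018 0.021] 0.81
side end_stop [0.623 0.194 0.044] 0.63
side work_block [0.484 0.02  0.003] 0.92
side work_block [ 0.381 -0.066 -0.004] 0.89
side work_block [ 0.374  0.103 -0.   ] 0.7
side small_block [0.521 0.323 0.005] 0.59
side sanding_block [ 0.502 -0.296 -0.001] 0.57
side pencil [ 0.423  0.218 -0.001] 0.68
side chisel [ 0.774 -0.128  0.001] 0.51
side tape_measure [0.413 0.368 0.003] 0.61
1.3
```

View pics/top.png

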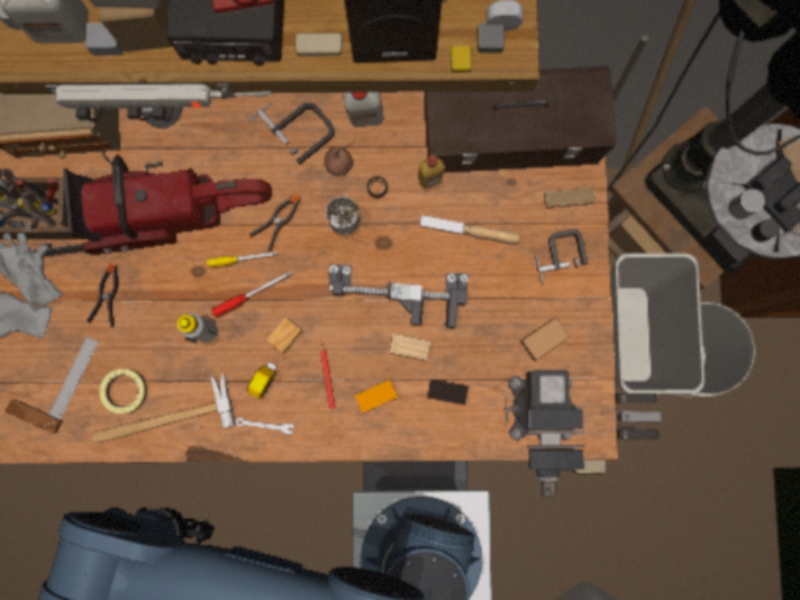

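View pics/side.png

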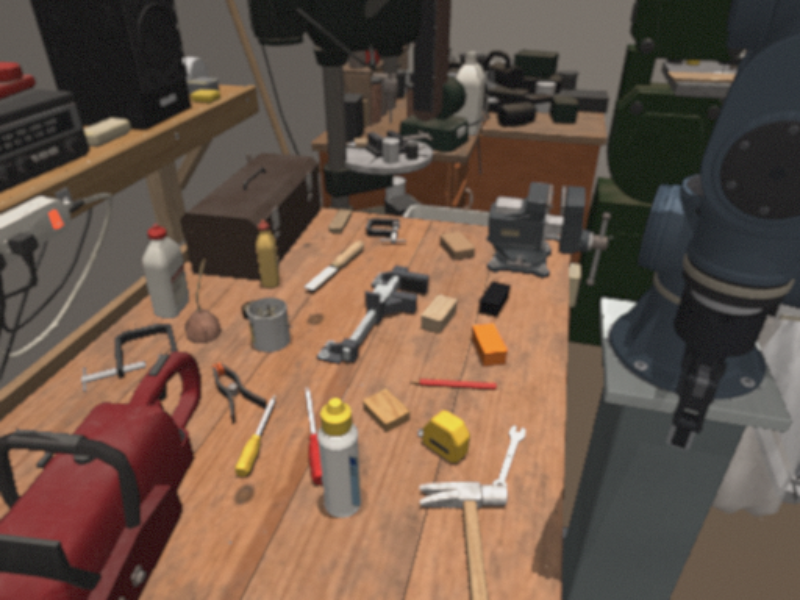

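The top picture has three candidates: natural wood at (410,346), orange at (376,396) and black at (447,391). The natural wood one is the work_block, because the orange and black ones are the stated look-alikes and it lies straight in front of the clamp. I'll confirm this in an enlarged crop and fit the poses from depth.

Run:
```python
from h import *
s=np.load("top.npy",allow_pickle=True).item(); P=pts(s)
cv2.imwrite("pics/crop.png",cv2.resize(s["color"][160:270,195:315,::-1],None,fx=5,fy=5,interpolation=cv2.INTER_CUBIC))
print("cam",np.linalg.inv(s["view"])[:3,3])
x,y,z=P[...,0],P[...,1],P[...,2]
print("bench z",np.median(z[(abs(x-.45)<.02)&(abs(y+.18)<.03)]))
m=(z>.02)&(z<.06)&(abs(x-.488)<.05)&(abs(y-.02)<.08)
r=cv2.minAreaRect(P[m][:,:2].astype(np.float32)*1000); print("block",m.sum(),r,np.median(z[m]))
m=(z>.012)&(z<.12)&(x>.5)&(x<.7)&(y>-.13)&(y<.24)
for yy in np.arange(-.11,.23,.01):
    k=m&(abs(y-yy)<.005)
    if k.any(): print("%.2f"%yy,k.sum(),"x %.3f..%.3f"%(x[k].min(),x[k].max()),"zmax %.3f"%z[k].max(), "x at top %.3f"%x[k][z[k]>z[k].max()-.008].mean())
for lo,hi in((.53,.555),(.555,.58)):
    k=m&(x>lo)&(x<hi)&(z>.035); print(lo,np.sort(y[k].round(3)))
```

```text
cam [0.35669545 0.04055978 1.82357001]
bench z 0.001379194495869207
block 309 ((501.0576171875, 20.492633819580078), (89.55990600585938, 77.42935943603516), 77.2711181640625) 0.03573735225715202
-0.11 26 x 0.586..0.660 zmax 0.051 x at top 0.603
-0.10 43 x 0.586..0.663 zmax 0.053 x at top 0.601
-0.09 40 x 0.554..0.660 zmax 0.053 x at top 0.597
-0.08 87 x 0.531..0.664 zmax 0.057 x at top 0.579
-0.07 79 x 0.530..0.659 zmax 0.055 x at top 0.564
-0.06 29 x 0.516..0.694 zmax 0.051 x at top 0.552
-0.05 10 x 0.502..0.612 zmax 0.045 x at top 0.606
-0.04 13 x 0.509..0.622 zmax 0.041 x at top 0.607
-0.03 12 x 0.602..0.616 zmax 0.044 x at top 0.607
-0.02 13 x 0.505..0.616 zmax 0.048 x at top 0.612
-0.01 15 x 0.500..0.615 zmax 0.046 x at top 0.601
-0.00 81 x 0.500..0.664 zmax 0.064 x at top 0.606
0.01 80 x 0.500..0.627 zmax 0.059 x at top 0.601
0.02 51 x 0.500..0.628 zmax 0.055 x at top 0.599
0.03 59 x 0.500..0.628 zmax 0.062 x at top 0.608
0.04 53 x 0.500..0.632 zmax 0.062 x at top 0.614
0.05 39 x 0.500..0.632 zmax 0.063 x at top 0.617
0.06 35 x 0.500..0.631 zmax 0.063 x at top 0.616
0.07 33 x 0
[... 1274 characters left out ...]
  0.018  0.019  0.019  0.019  0.019]
0.555 [-0.085 -0.084 -0.084 -0.084 -0.084 -0.084 -0.084 -0.081 -0.081 -0.081
 -0.081 -0.081 -0.08  -0.08  -0.077 -0.077 -0.077 -0.077 -0.077 -0.077
 -0.077 -0.074 -0.073 -0.073 -0.073 -0.073 -0.073 -0.07  -0.07  -0.07
 -0.069 -0.069 -0.069 -0.067 -0.066 -0.066 -0.066 -0.066 -0.063 -0.063
 -0.004 -0.004 -0.004 -0.004 -0.004 -0.    -0.     0.     0.    -0.
 -0.    -0.    -0.     0.004  0.004  0.004  0.004  0.004  0.004  0.007
  0.007  0.007  0.007  0.007  0.008  0.011  0.011  0.011  0.011  0.011
  0.011  0.011  0.015  0.015  0.015  0.015  0.015  0.015  0.018  0.018
  0.018  0.018  0.018  0.018  0.022  0.022  0.022  0.022  0.026  0.026
  0.026  0.029  0.033]
```

View pics/crop.png

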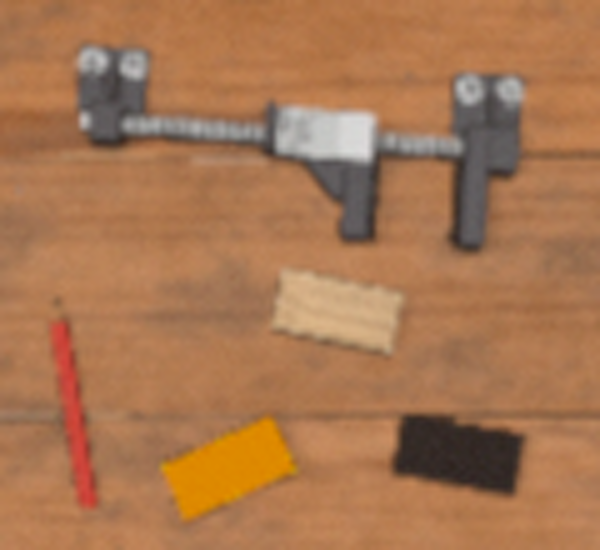

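The crop shows the natural wood block at crop (338,312). The clamp has its pale release pad at (325,132), the thumb rest at (270,128), the sliding arm at (358,200) and the bar running right to (460,147). That confirms the natural wood block. Next, a move planner and the approach.

```bash
cat >> h.py <<'E'
from scipy.spatial.transform import Rotation as Ro
YAW=-0.075; C=np.array([.6075,-.069,0])
X=np.array([np.cos(YAW),np.sin(YAW),0]); Y=np.array([-np.sin(YAW),np.cos(YAW),0])
def w(xc,yc,z): return C+X*xc+Y*yc+[0,0,z]
def cl(p): d=np.asarray(p)-C; return np.round([d@X*1e3,d@Y*1e3,d[2]*1e3],1)
RA=np.column_stack([Y,X,[0,0,-1]])      # tool x along bar
RB=np.column_stack([-X,Y,[0,0,-1]])     # tool y along bar (fingers spread)
def plan(p,R):
    o=bot.observe(); T=o["ee_rot"]
    print("t",o["clock"],"shift",np.round(T.T@(np.asarray(p)-o["eef_pos"])*1e3,1),"turn",np.round(np.degrees(Ro.from_matrix(T.T@R).as_rotvec()),1),
      "F",np.round(o["wrist_force"],1),"clampTCP",cl(o["eef_pos"]))
E
python3 - <<'E'
from h import *
s=np.load("top.npy",allow_pickle=True).item(); P=pts(s).reshape(-1,3); x,y,z=P.T
m=(z>.025)&(z<.05)&(abs(x-.613-.07*(y-.05))<.012)&(((y>-.05)&(y<-.015))|((y>.09)&(y<.165)))
f=np.polyfit(y[m],x[m],1); print("bar",f,m.sum(),"x at face",np.polyval(f,-.069))
m=(z>.03)&(z<.042)&(abs(x-.488)<.045)&(abs(y-.02)<.07)
m&=(x<.53); r=cv2.minAreaRect(P[m][:,:2].astype(np.float32)*1000); print(r,cl([r[0][0]/1e3,r[0][1]/1e3,0]))
for p in([.618,.054,.058],[.614,.052,.054],[.567,.014,0],[.57,.018,0],[.626,.194,0],[.623,.194,0],[.487,.02,0]): print(cl(p))
plan([.615,.053,.110],RA)
E
```

```text
bar [0.07788566 0.61044967] 104 x at face 0.605075562308168
((485.3338928222656, 24.04602813720703), (89.54680633544922, 45.2501106262207), 77.32457733154297) [-128.8   83.6    0. ]
[  1.3 123.4  58. ]
[ -2.6 121.1  54. ]
[-46.6  79.7   0. ]
[-43.9  83.9   0. ]
[ -1.3 263.6   0. ]
[ -4.3 263.4   0. ]
[-126.8   79.7    0. ]
t 1.3 shift [-581.2 -292.   138.3] turn [ 0.  -0.  79.5] F [-0.1 -0.4 -0.3] clampTCP [-520.   515.   248.3]
```

apply_moves(moves=[0,-580,-292,100,0,0,79.5,0,-580,-292,100,0,0,79.5,0,-580,-292,100,0,0,79.5,0,-580,-292,100,0,0,79.5,0,-580,-292,100,0,0,79.5,0,-580,-292,100,0,0,79.5,0,-580,-292,100,0,0,79.5,0,-580,-292,100,0,0,79.5,0,-580,-292,100,0,0,79.5,0,-580,-292,100,0,0,79.5,0,-580,-292,100,0,0,79.5,0,-580,-292,100,0,0,79.5], grip_force=30)

```text
clock: 2.3
eef_pos: [0.4989, 0.1542, 0.172]
ee_rot: [[0.083, 0.997, 0.0], [0.997, -0.083, 0.0], [0.0, 0.0, -1.0]]
wrist_force: [0.0, 1.6, -0.2]
finger_gap: 0.002
gripper_force: 0.0
```

```bash
sed -i 's/C=np.array(\[.6075/C=np.array([.606/' h.py; python3 -c "
from h import *
plan([.615,.053,.110],RA)"
```

```text
t 2.3 shift [-91.2 124.   62. ] turn [ 0.  -0.  -0.5] F [ 0.   1.6 -0.2] clampTCP [-123.5  214.6  172. ]
```

apply_moves(moves=[0,-91,124,50,0,0,-0.5,0,-91,124,50,0,0,-0.5,0,-91,124,55,0,0,-0.5,0,-91,124,62,0,0,-0.5,0,-91,124,62,0,0,-0.5,0,-91,124,62,0,0,-0.5])

```text
clock: 2.8
eef_pos: [0.6144, 0.0547, 0.1083]
ee_rot: [[0.068, 0.998, -0.003], [0.998, -0.068, -0.0], [-0.0, -0.003, -1.0]]
wrist_force: [-0.4, 0.4, -0.1]
finger_gap: 0.002
gripper_force: 0.0
```

Run:
```python
from h import *
plan([.615,.053,.110],RA)
a=[]
for c in("side","wrist"):
    s=bot.snapshot(c); a.append(s["color"][...,::-1])
    for n in ("clamp","release_pad","thumb_rest","end_stop","jaw_back","work_block"):
        for d in bot.tip_of(c,n)[:1]: print(c,n,np.round(d["point"],3),cl(d["point"]),round(d["score"],2))
cv2.imwrite("pics/w1.png",np.hstack([cv2.resize(a[0][130:250,180:300],(400,400),interpolation=cv2.INTER_CUBIC),cv2.resize(a[1],None,fx=.78,fy=400/384)]))
```

```text
t 2.8 shift [-1.6  0.7 -1.7] turn [-0.2  0.   0.4] F [-0.4  0.4 -0.1] clampTCP [ -0.9 124.  108.3]
side clamp [ 0.607 -0.071  0.003] [ 0.8 -1.5  2.9] 0.94
side release_pad [0.616 0.047 0.056] [  1.5 116.7  55.5] 0.63
side thumb_rest [0.619 0.065 0.074] [  2.5 135.   74. ] 0.68
side end_stop [0.624 0.194 0.041] [ -1.9 263.1  41. ] 0.69
side jaw_back [0.569 0.014 0.022] [-43.2  80.2  22. ] 0.88
side work_block [0.375 0.104 0.002] [-243.6  154.9    2.3] 0.89
wrist clamp [ 0.604 -0.07  -0.   ] [-1.4 -0.9 -0. ] 0.79
wrist release_pad [0.618 0.052 0.057] [  3.2 121.6  56.8] 0.72
wrist thumb_rest [0.619 0.066 0.07 ] [  3.1 135.7  69.5] 0.77
wrist end_stop [0.625 0.19  0.04 ] [ -0.8 259.8  39.9] 0.56
wrist jaw_back [0.567 0.016 0.019] [-45.5  81.3  18.7] 0.7
wrist work_block [ 0.371  0.108 -0.001] [-247.5  159.1   -0.6] 0.86
```

View pics/w1.png

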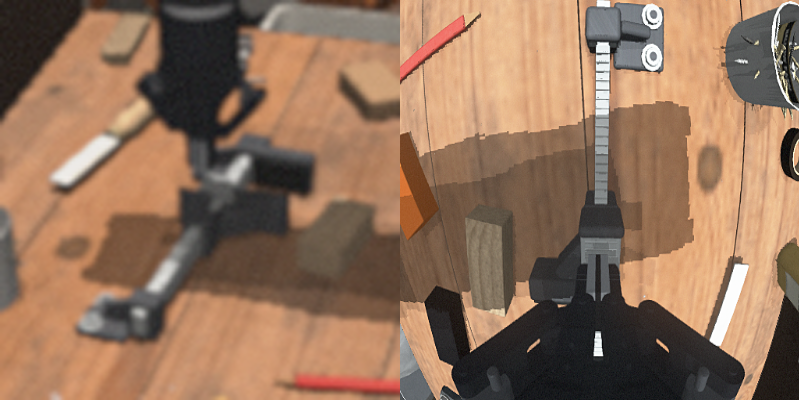

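The picture shows the shut fingertips over the ribbed pad, with the thumb rest (600,220) right behind them. I'll shift 5 mm forward off the rest and press down.

apply_moves(moves=[0,-6,2,0,0,0,0,0,-6,2,0,0,0,0,0,-6,2,12,0,0,0,0,-6,2,24,0,0,0,0,-6,2,30,0,0,0,0,-6,2,34,0,0,0,0,-6,2,37,0,0,0,0,-6,2,37,0,0,0])

```text
clock: 4.17
eef_pos: [0.616, 0.0499, 0.0729]
ee_rot: [[0.066, 0.998, -0.0], [0.998, -0.066, -0.0], [-0.0, -0.0, -1.0]]
wrist_force: [-0.3, 0.4, 0.7]
finger_gap: 0.0
gripper_force: 0.0
```

```bash
python3 -c "
from h import *
plan(w(0,118,.065),RA)"
```

```text
t 4.1667 shift [ 1.178758e+05  1.076200e+03 -2.000000e+00] turn [-0.   0.   0.5] F [-0.3  0.4  0.7] clampTCP [  1.  119.3  72.9]
```

apply_moves(moves=[0,0,0,2,0,0,0,0,0,0,4,0,0,0,0,0,0,6,0,0,0,0,0,0,6,0,0,0,0,0,0,6,0,0,0])

```text
clock: 4.58
eef_pos: [0.6164, 0.0501, 0.0675]
ee_rot: [[0.066, 0.998, 0.001], [0.998, -0.066, 0.0], [0.0, 0.001, -1.0]]
wrist_force: [2.0, 1.6, 4.2]
finger_gap: 0.002
gripper_force: 1.7
```

apply_moves(moves=[0,0,0,1,0,0,0,0,0,0,1,0,0,0,0,3,0,1,0,0,0,0,7,0,1,0,0,0,0,12,0,1,0,0,0,0,17,0,1,0,0,0,0,23,0,1,0,0,0,0,29,0,1,0,0,0,0,35,0,1,0,0,0])

```text
clock: 5.33
eef_pos: [0.6186, 0.0855, 0.0662]
ee_rot: [[0.066, 0.998, 0.0], [0.998, -0.066, -0.0], [-0.0, 0.0, -1.0]]
wrist_force: [1.7, -3.6, 0.9]
finger_gap: 0.002
gripper_force: 2.7
```

apply_moves(moves=[0,6,0,1,0,0,0,0,13,0,1,0,0,0,0,20,0,1,0,0,0,0,27,0,1,0,0,0,0,34,0,1,0,0,0,0,41,0,1,0,0,0,0,48,1,1,0,0,0,0,54,1,1,0,0,0,0,60,1,1,0,0,0])

```text
clock: 6.08
eef_pos: [0.6234, 0.1455, 0.0654]
ee_rot: [[0.065, 0.998, 0.0], [0.998, -0.065, 0.0], [0.0, 0.0, -1.0]]
wrist_force: [0.4, -2.7, 6.8]
finger_gap: 0.001
gripper_force: 4.9
```

apply_moves(moves=[0,4,0,0,0,0,0,0,8,0,0,0,0,0,0,12,0,0,0,0,0,0,15,0,0,0,0,0,0,15,0,0,0,0,0,0,15,0,0,0,0,0])

```text
clock: 6.58
eef_pos: [0.6244, 0.1587, 0.0654]
ee_rot: [[0.066, 0.998, 0.0], [0.998, -0.066, -0.002], [-0.002, 0.0, -1.0]]
wrist_force: [0.9, -13.2, 7.4]
finger_gap: 0.001
gripper_force: 8.8
```

Run:
```python
from h import *
plan([.615,.053,.110],RA)
for c in("side","wrist"):
    s=bot.snapshot(c)
    for n in ("thumb_rest","jaw_back"):
        for d in bot.tip_of(c,n)[:1]: print(c,n,cl(d["point"]),round(d["score"],2))
```

```text
t 6.5833 shift [-106.2   -2.3  -44.4] turn [0.  0.1 0.5] F [  0.9 -13.2   7.4] clampTCP [  1.3 228.5  65.4]
side thumb_rest [  2.2 239.7  70.4] 0.55
side jaw_back [-43.2 187.1  20.7] 0.83
wrist thumb_rest [  2.5 237.9  67.3] 0.85
wrist jaw_back [-43.4 187.6  19.6] 0.68
```

Run:
```python
from h import *
print(bot.observe()["q"])
plan(w(-.176,.081,.14),RB)
R2=RB@np.diag([-1,-1,1]); plan(w(-.176,.081,.14),R2)
```

```text
[ 0.24994183  0.59436046  0.06165157  1.03843683 -0.00209634  1.88737753]
t 6.8833 shift [-146.2 -178.5  -74.4] turn [ -0.1   0.1 -89.5] F [  0.3 -13.6   7.5] clampTCP [  1.3 228.5  65.4]
t 6.8833 shift [-146.2 -178.5  -74.4] turn [ 0.1  0.1 90.5] F [  0.3 -13.6   7.5] clampTCP [  1.3 228.5  65.4]
```

apply_moves(moves=[0,-3,0,0,0,0,0,0,-3,0,-10,0,0,0,0,-3,0,-40,0,0,0,0,-3,0,-75,0,0,0,0,-3,0,-75,0,0,0])

```text
clock: 7.3
eef_pos: [0.6262, 0.1579, 0.147]
ee_rot: [[0.065, 0.998, 0.007], [0.998, -0.065, 0.002], [0.003, 0.007, -1.0]]
wrist_force: [1.9, 0.3, 1.1]
finger_gap: -0.002
gripper_force: 0.0
```

apply_moves(moves=[70,-143,-178,0,0,0,-89.5,70,-143,-178,0,0,0,-89.5,70,-143,-178,0,0,0,-89.5,70,-143,-178,0,0,0,-89.5,70,-143,-178,0,0,0,-89.5,70,-143,-178,0,0,0,-89.5,70,-143,-178,0,0,0,-89.5,70,-143,-178,0,0,0,-89.5,70,-143,-178,0,0,0,-89.5,70,-143,-178,0,0,0,-89.5,70,-143,-178,0,0,0,-89.5,70,-143,-178,0,0,0,-89.5])

```text
clock: 8.3
eef_pos: [0.437, 0.0262, 0.1406]
ee_rot: [[-0.992, 0.13, -0.0], [0.13, 0.992, 0.001], [0.0, 0.001, -1.0]]
wrist_force: [-0.2, -0.1, -0.4]
finger_gap: 0.7
gripper_force: 0.0
```

Run:
```python
from h import *
plan(w(-.176,.081,.022),RB)
s=bot.snapshot("wrist"); cv2.imwrite("pics/w2.png",s["color"][...,::-1])
for n in ("work_block","clamp","jaw_back"):
    for d in bot.tip_of("wrist",n)[:3]: print(n,cl(d["point"]),round(d["score"],2))
```

```text
t 8.3 shift [  0.2  -1.4 118.6] turn [ 0.  -0.  -3.2] F [-0.2 -0.1 -0.4] clampTCP [-175.7   82.3  140.6]
work_block [-227.8  -12.4   -3.5] 0.94
work_block [-246.3  154.8   -2.1] 0.58
work_block [-126.5   84.9   -4.4] 0.56
clamp [ 2.9 -1.6  0.3] 0.74
```

View pics/w2.png

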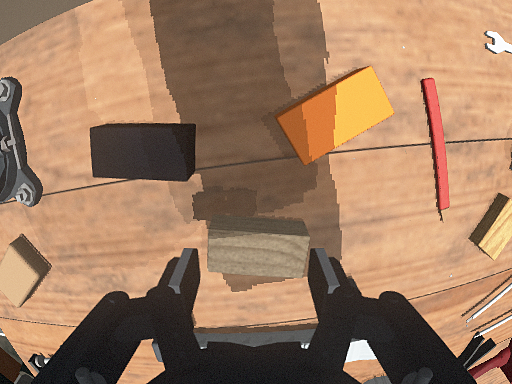

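The picture shows the work block between and just ahead of the open fingertips at (258,245), with the black look-alike at (143,150) and the orange one at (335,115) clear behind. I'll lower the fingers behind the block.

apply_moves(moves=[70,0,-1,30,0,0,-3.2,70,0,-1,60,0,0,-3.2,70,0,-1,90,0,0,-3.2,70,0,-1,106,0,0,-3.2,70,0,-1,116,0,0,-3.2,70,0,-1,118,0,0,-3.2,70,0,-1,118,0,0,-3.2])

```text
clock: 9.08
eef_pos: [0.4366, 0.0248, 0.022]
ee_rot: [[-0.997, 0.083, -0.001], [0.083, 0.997, 0.0], [0.001, -0.0, -1.0]]
wrist_force: [0.5, 0.1, -0.1]
finger_gap: 0.7
gripper_force: 0.0
```

Run:
```python
from h import *
plan(w(-.062,.081,.022),RB)
```

```text
t 9.0833 shift [-114.     1.1   -0.2] turn [-0.  -0.1 -0.5] F [ 0.5  0.1 -0.1] clampTCP [-176.    80.8   22. ]
```

apply_moves(moves=[70,-6,0,0,0,0,0,70,-12,0,0,0,0,0,70,-18,0,0,0,0,0,70,-24,0,0,0,0,0,70,-30,0,0,0,0,0,70,-36,0,0,0,0,0,70,-43,0,0,0,0,0,70,-50,0,0,0,0,0,70,-57,0,0,0,0,0,70,-64,0,0,0,0,0,70,-71,0,0,0,0,0,70,-78,0,0,0,0,0])

```text
clock: 10.08
eef_pos: [0.5154, 0.0183, 0.0222]
ee_rot: [[-0.997, 0.081, -0.0], [0.081, 0.997, -0.0], [0.0, -0.0, -1.0]]
wrist_force: [-0.7, 0.6, 0.7]
finger_gap: 0.696
gripper_force: 0.8
```

Run:
```python
from h import *
plan(w(-.062,.081,.022),RB)
for c in("side","top"):
    s=bot.snapshot(c); k=bot.tip_of(c,"work_block")
    if c=="side": cv2.imwrite("pics/s3.png",cv2.resize(s["color"][130:250,180:320,::-1],(700,600),interpolation=cv2.INTER_CUBIC))
    for d in k[:3]: print(c,cl(d["point"]),round(d["score"],2))
```

```text
t 10.0833 shift [-34.8   0.9   0.2] turn [-0.  -0.  -0.3] F [-0.7  0.6  0.7] clampTCP [-96.8  80.3  22.2]
side [-244.5  151.5    0.4] 0.94
side [-224.5  -12.2    1.5] 0.9
side [-66.8  88.5   4.6] 0.75
top [-246.3  157.6   -0.3] 0.52
```

View pics/s3.png

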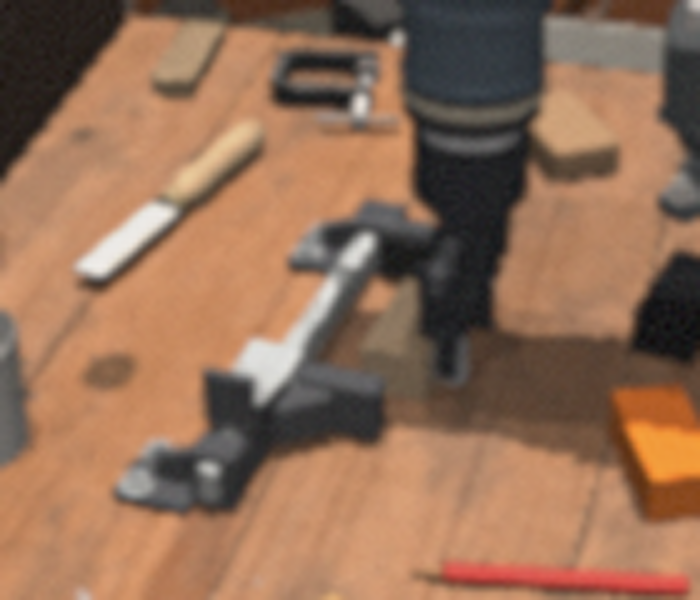

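The picture shows the block at (395,345) being pushed in between the open jaws, with the sliding jaw (300,410) against the end stop. I'll keep pushing.

apply_moves(moves=[70,-5,0,0,0,0,0,70,-10,0,0,0,0,0,70,-15,0,0,0,0,0,70,-20,0,0,0,0,0,70,-24,0,0,0,0,0,70,-28,0,0,0,0,0,70,-31,0,0,0,0,0,70,-34,0,0,0,0,0])

```text
clock: 10.95
eef_pos: [0.5489, 0.0156, 0.0222]
ee_rot: [[-0.997, 0.081, -0.0], [0.081, 0.997, 0.0], [0.0, 0.0, -1.0]]
wrist_force: [-1.9, 0.7, 1.0]
finger_gap: 0.702
gripper_force: 0.8
```

apply_moves(moves=[70,-2,0,0,0,0,0,70,-4,0,0,0,0,0,70,-6,0,0,0,0,0,70,-7,0,0,0,0,0,70,-7,0,0,0,0,0])

```text
clock: 11.37
eef_pos: [0.5515, 0.0154, 0.0214]
ee_rot: [[-0.997, 0.08, -0.008], [0.08, 0.997, 0.001], [0.008, 0.0, -1.0]]
wrist_force: [-26.6, 3.3, 17.6]
finger_gap: 0.7
gripper_force: 13.5
```

apply_moves(moves=[70,8,0,0,0,0,0,70,20,0,0,0,0,0,70,25,0,0,0,0,0,70,25,0,-20,0,0,0,70,25,0,-55,0,0,0,70,25,0,-90,0,0,0,0,25,0,-110,0,0,0,0,25,0,-110,0,0,0], grip_force=60)

```text
clock: 12.03
eef_pos: [0.5333, 0.0172, 0.137]
ee_rot: [[-0.997, 0.081, 0.007], [0.081, 0.997, 0.0], [-0.007, 0.001, -1.0]]
wrist_force: [0.2, -0.3, 0.3]
finger_gap: 0.431
gripper_force: 0.0
```

Run:
```python
from h import *
plan(w(-.062,.214,.110),RB)
s=bot.snapshot("wrist"); cv2.imwrite("pics/w3.png",s["color"][...,::-1])
for n in ("work_block","clamp","jaw_back"):
    for d in bot.tip_of("wrist",n)[:3]: print(n,cl(d["point"]),round(d["score"],2))
s=bot.snapshot("top"); k=bot.tip_of("top","work_block")
for d in k[:3]: print("top",cl(d["point"]),round(d["score"],2))
```

```text
t 12.0333 shift [-16.  133.6  27.2] turn [ 0.   0.4 -0.3] F [ 0.2 -0.3  0.3] clampTCP [-79.   80.5 137. ]
work_block [-226.1  -12.2   -0.5] 0.95
work_block [-26.9  85.9  -3.3] 0.86
work_block [-247.2  155.9   -2.1] 0.73
clamp [-0.1 -1.   0.1] 0.65
jaw_back [-117.   385.3    2.4] 0.69
jaw_back [-47.5 188.3  21. ] 0.68
top [-2.452e+02  1.548e+02 -2.000e-01] 0.64
```

View pics/w3.png

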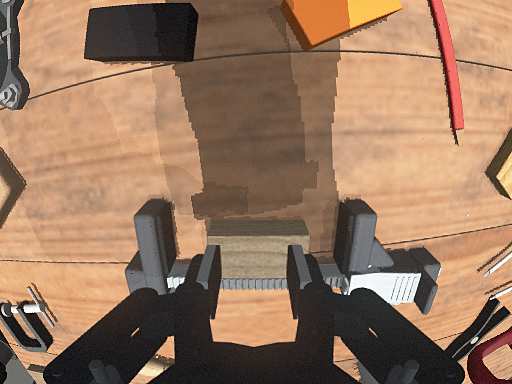

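The picture shows the block at (258,248) flush along the bar and between the jaws at (153,245) and (357,240). Next I'll go behind the sliding jaw's arm with shut fingers.

apply_moves(moves=[0,-16,134,0,0,0,0,0,-16,134,0,0,0,0,0,-16,134,0,0,0,0,0,-16,134,0,0,0,0,0,-16,134,25,0,0,0,0,-16,134,45,0,0,0,0,-16,134,45,0,0,0])

```text
clock: 12.92
eef_pos: [0.5549, 0.149, 0.0829]
ee_rot: [[-0.997, 0.08, -0.006], [0.08, 0.997, -0.002], [0.006, -0.002, -1.0]]
wrist_force: [-0.5, 0.0, -0.3]
finger_gap: 0.001
gripper_force: 0.0
```

Run:
```python
from h import *
plan(w(-.062,.214,.039),RB)
s=bot.snapshot("wrist"); cv2.imwrite("pics/w4.png",s["color"][...,::-1])
for d in bot.tip_of("wrist","jaw_back")[:2]: print(cl(d["point"]),round(d["score"],2))
```

```text
t 12.9167 shift [-5.6  0.6 43.8] turn [-0.1 -0.4 -0.3] F [-0.5  0.  -0.3] clampTCP [-67.3 213.6  82.9]
[-44.3 185.   19.1] 0.84
```

View pics/w4.png

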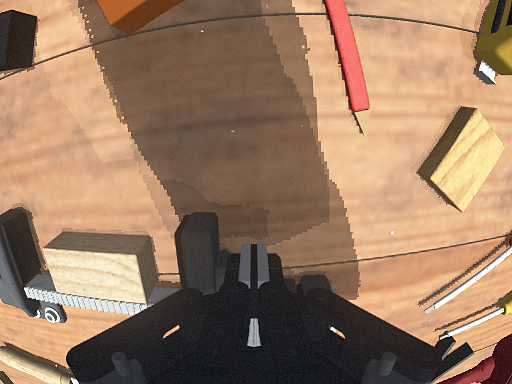

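The picture shows the shut fingertips at (253,255) just behind the sliding jaw's arm at (200,245), with free bench below. I'll lower them.

apply_moves(moves=[0,-4,0,12,0,0,0,0,-4,0,24,0,0,0,0,-4,0,34,0,0,0,0,-4,0,42,0,0,0,0,-4,0,42,0,0,0])

```text
clock: 13.43
eef_pos: [0.5608, 0.1487, 0.0438]
ee_rot: [[-0.997, 0.081, -0.002], [0.081, 0.997, -0.001], [0.002, -0.001, -1.0]]
wrist_force: [-0.1, 0.2, -0.6]
finger_gap: -0.001
gripper_force: 0.0
```

apply_moves(moves=[0,0,-4,0,0,0,0,0,0,-8,0,0,0,0,0,0,-12,0,0,0,0,0,0,-16,0,0,0,0,0,0,-20,0,0,0,0,0,0,-24,0,0,0,0])

```text
clock: 13.93
eef_pos: [0.5599, 0.1258, 0.0459]
ee_rot: [[-0.997, 0.08, 0.001], [0.08, 0.997, 0.002], [-0.001, 0.003, -1.0]]
wrist_force: [0.7, 4.0, -1.0]
finger_gap: 0.005
gripper_force: 2.0
```

apply_moves(moves=[0,0,-5,2,0,0,0,0,0,-10,4,0,0,0,0,0,-15,4,0,0,0,0,0,-20,4,0,0,0,0,0,-25,4,0,0,0,0,0,-30,4,0,0,0,0,0,-35,4,0,0,0,0,0,-40,4,0,0,0,0,0,-44,4,0,0,0,0,0,-48,4,0,0,0])

```text
clock: 14.77
eef_pos: [0.5566, 0.078, 0.0421]
ee_rot: [[-0.997, 0.08, 0.002], [0.08, 0.997, 0.003], [-0.002, 0.003, -1.0]]
wrist_force: [2.3, 6.6, 1.3]
finger_gap: -0.0
gripper_force: 2.9
```

Run:
```python
from h import *
plan(w(-.062,.13,.039),RB)
s=bot.snapshot("side"); 
for n in("work_block","jaw_back"):
    for d in bot.tip_of("side",n)[:3]: print(n,cl(d["point"]),round(d["score"],2))
```

```text
t 14.7667 shift [  1.7 -12.9   3.1] turn [ 0.2  0.1 -0.3] F [2.3 6.6 1.3] clampTCP [-60.2 142.9  42.1]
work_block [-244.7  151.9    1.4] 0.85
work_block [-220.2  -11.3   -1.5] 0.67
work_block [-28.7  57.8   2.7] 0.51
```

apply_moves(moves=[0,0,-3,0,0,0,0,0,0,-6,0,0,0,0,0,0,-8,0,0,0,0,0,0,-10,0,0,0,0,0,0,-11,0,0,0,0])

```text
clock: 15.33
eef_pos: [0.5557, 0.0668, 0.0421]
ee_rot: [[-0.997, 0.08, 0.002], [0.08, 0.997, 0.002], [-0.002, 0.002, -1.0]]
wrist_force: [2.8, 5.7, 1.5]
finger_gap: 0.0
gripper_force: 3.1
```

apply_moves(moves=[0,0,-2,0,0,0,0,0,0,-3,0,0,0,0,0,0,-4,0,0,0,0,0,0,-4,0,0,0,0])

```text
clock: 15.67
eef_pos: [0.5556, 0.0657, 0.0422]
ee_rot: [[-0.997, 0.078, 0.003], [0.078, 0.997, 0.008], [-0.002, 0.008, -1.0]]
wrist_force: [4.4, 30.6, -1.1]
finger_gap: -0.001
gripper_force: 15.6
```

The force rose to 31 N, so the block is snug. I'll back off, go up and check.

apply_moves(moves=[0,0,6,0,0,0,0,0,0,20,0,0,0,0,0,0,25,0,0,0,0,0,0,25,-30,0,0,0,0,0,25,-65,0,0,0,0,50,60,-100,0,0,0,0,90,100,-120,0,0,0,0,120,100,-120,0,0,0,0,120,100,-120,0,0,0,0,120,100,-120,0,0,0])

```text
clock: 16.5
eef_pos: [0.4397, 0.1738, 0.163]
ee_rot: [[-0.997, 0.078, 0.001], [0.078, 0.997, 0.001], [-0.001, 0.001, -1.0]]
wrist_force: [0.7, -0.5, 0.5]
finger_gap: 0.003
gripper_force: 0.0
```

Run:
```python
from h import *
plan(w(-.062,.13,.039),RB)
s=bot.snapshot("top"); a=s["color"]; P=pts(s); x,y,z=P[...,0],P[...,1],P[...,2]
for c in ("wrist","top"):
    if c=="wrist": sw=bot.snapshot(c)
    for n in("work_block","jaw_back","release_pad","clamp"):
        for d in bot.tip_of(c,n)[:3]: print(c,n,cl(d["point"]),round(d["score"],2))
d=P-C; xc=d@X; yc=d@Y
m=(abs(xc+.06)<.012)&(z>.037)&(z<.06)&(abs(yc-.05)<.09); print("jaw tops y_c",np.unique((yc[m]*1e3).round()))
cv2.imwrite("pics/end.png",np.hstack([cv2.resize(a[160:270,195:315,::-1],(400,380),interpolation=cv2.INTER_CUBIC),cv2.resize(sw["color"][...,::-1],(400,380))]))
```

```text
t 16.5 shift [-122.2  -99.5  124. ] turn [ 0.1  0.  -0.2] F [ 0.7 -0.5  0.5] clampTCP [-184.   229.7  163. ]
wrist work_block [-247.7  157.4   -4. ] 0.89
wrist work_block [-27.   46.1  -1.8] 0.74
wrist jaw_back [-44.5 115.4  21.3] 0.75
wrist clamp [ 0.7 -1.9  0.4] 0.94
wrist clamp [-28.3  49.1  -2.2] 0.21
top work_block [-244.4  156.6    1.3] 0.72
top work_block [-224.4  -12.7    1.2] 0.68
top work_block [-23.6  40.8   0.7] 0.56
top jaw_back [-45.  114.8  21.5] 0.6
top release_pad [  4.2 154.8  57.7] 0.74
top clamp [170.4 -42.8  -1. ] 0.7
top clamp [ 0.5 -0.2  2.2] 0.68
jaw tops y_c [-20. -19. -16. -15. -13. -12.  -9.  -8.  -7.  -5.  -4.  -2.  -1.   2.
   3.   6.  14.  17.  18.  28.  55.  62.  73.  80.  94.  95.  97.  98.
  99. 101. 102. 105. 106. 108. 109. 110. 112. 113. 116. 117.]
```

View pics/end.png

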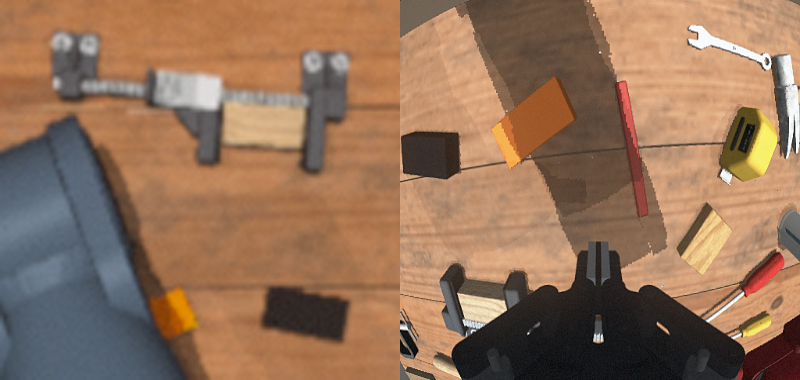

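The picture shows the block at (262,122) held against the bar between both jaws. The arm's rear face is at 115 mm, so the gap is about 90 mm, and the pad is back up at 58 mm. The bystanders are where they were, so I'm handing in.

```bash
python3 -c "
from workcell import bot
print(bot.finish_job())"
```

```text
the job is handed in; nothing more can be done
None
```

The job is handed in, with no verdict returned: the work block is held snugly against the bar between the jaws (gap about 90 mm by camera), the lever is up, and the bystanders look untouched.

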